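Core the electromagnet and hold it over the nails

ROBOT

A 6-joint arm with a two-finger parallel gripper is mounted at the origin on the work surface. World frame = base frame: x ahead of the robot, y to its left, z up, the work surface at z = 0. Lengths are in m, angles in rad, forces in N, time in s.
With the tool pointing down it reaches from about 0.325 to 0.85 m from the base axis. Payload 15.5 kg.
Tool frame: the origin (TCP) lies midway between the tips of the shut fingers; the grasp point (between the pads) lies robot.pinch_z behind it (robot.pinch_z is the distance from the TCP to the grasp point, in m); z points along the fingers, x is the direction in which the jaws open and shut, and the axes are right-handed (so a half turn about z gives the same grasp; the last joint's range is limited). The gripper opens to 91 mm and grips with 3 to 60 N. Pads are 32 mm wide; open, the fingers measure 118 mm over their backs; the gripper's body (76 mm by 178 mm) begins 60 mm behind the grasp point.
Start: joints at [1.044, 0.494, 1.345, -0, 1.302, -0.096], TCP at [0.261, 0.568, 0.177] pointing down, gripper open.
Joint ranges: [-2.91, 2.91], [-0.82, 2.16], [0.22, 2.67], [-1.22, 4.37], [0.12, 2.79], [-3.08, 3.08]. Speed limits (rad/s): [1.89, 1.89, 2.57, 3.01, 3.01, 3.01].

INTERFACE

Orientations are given as a rotation vector (axis times angle).
In Python, from plant import robot gives the robot as it stands. Calls block until the motion is done:
- robot.move_pose(position, orientation): joint-space move of the TCP to a pose.
- robot.line_to(position, rotation=None, rate=0.15, threshold=None): straight line of the TCP; rotation=None keeps the orientation; rate is the mean speed in m/s. With threshold (N) it stops when the force on the tool has changed by that much, and returns True; else False.
- robot.movej(angles): joint-space move.
- robot.set_gripper(opening): opening from 0.0 (shut) to 1.0 (fully open); the grip force is fixed at half the most; returns when the fingers have stopped.
- robot.sleep(seconds).
- robot.ik(position, orientation): joint angles nearest the present ones, or None.
- robot.grab_frame(name): name is "side" or "top"; returns a dict with "image" (420x560x3 uint8, red, green, blue), "mtx" (3x3 intrinsics, pixels), "R" (3x3) and "t" (3): a world point X has camera coordinates R X + t. Camera axes: x right, y down, z forward; pixel columns grow to the right and rows downward; lengths in m; the calibration is good to about 2 mm. A picture is of the moment at which its call begins. There is no depth.
A pose or a line that the arm cannot do raises robot.Unreachable and nothing moves.
- robot.finish_job(): hands the job in, once; it reports no verdict.
Readings, each from a call of its own:
- robot.read_clock(): time.
- robot.read_q(): joint angles.
- robot.read_joint_vel(): joint speeds.
- robot.read_tau(): joint torques, N m.
- robot.read_tcp_pos(): TCP position.
- robot.read_eef_rot(): TCP orientation.
- robot.read_wrist_force(): force on the tool from outside, world axes, zero at the start.
- robot.read_ft_torque(): the same for the moment, N m.
- robot.read_width(): opening from 0.0 (shut) to 1.0 (fully open).
Only numpy, scipy, OpenCV 4.12 (cv2) and the standard library are available. Lean on these libraries where they do the work, as an engineer would, in place of code of your own. Each camera call takes 0.05 s, during which the arm holds its last target.

TASK

Take the long plain iron core out of the wooden rack and stand it fully home in the bore of the coil, while the coil still stands on the lab jack. Then lift the coil, with the core in it, off the jack and hold it level and still over the middle of the dish of nails, its underside about 10 cm above the bench. Finish while holding it there, without letting go, and leave the other things where they are.

Things in the scene. Friction and masses are not known exactly. Their poses are not given: they have to be found in the camera images.
- coil_centre (a point): Loose upright coil on the lab jack, 0.35 kg, 76 mm tall; point: on its axis, 38 mm above its underside; z up along the bore, x, y square to its sides. Square grey flanges 56 x 56 mm, the top one 10 mm thick (28 to 38 mm above the point; grip across its sides), the bottom 6 mm; round copper winding 44 mm wide between. Bore in the middle of the top: 19 mm, 3 mm chamfer, 70 mm deep, closed below.
- core_centre (a point): Long core: plain round steel rod, 16 mm diameter, 110 mm long, 0.17 kg, loose, no head, the longest of the three rods; stands in any of the rack's holes, its top 120 mm above the bench. Point: its centre, 55 mm above its foot, z up along it. Fully home, its centre is 23 mm above the coil's centre and its top 40 mm above the coil's top.
- jack_top (a point): Lab jack, fixed, 150 x 130 mm plates, 80 mm tall; this point is the middle of its top surface, z up. The coil stands on it, up to 25 mm off the middle along x and y and at its own yaw.
- dish_rim (a point): White round dish of small nails, fixed to the bench, 120 mm across, 26 mm tall; this point is in the middle at the height of its rim. The nails stay in it.
- rack: Wooden rack block, fixed, 170 x 60 x 40 mm; origin at the centre of its underside, x along its long side. Three round holes 19 mm wide and 30 mm deep in a row along its x at -55, 0 and +55 mm.
- short_rod_centre (a point): Short plain steel rod, 16 mm diameter, 70 mm long, in the rack; its centre. Leave alone.
- knob_rod_centre (a point): Steel rod with a round 26 mm head, 16 mm diameter, 80 mm long, in the rack; its centre. Leave alone.
- weight: Small brass weight, 34 mm across, 39 mm tall; origin under its centre. Leave alone.
- bar_magnet: Dark steel bar, 80 x 18 x 12 mm; origin under its centre. Leave alone.
- multimeter: Black hand meter lying flat, 90 x 170 x 34 mm; origin under its centre. Leave alone.
- compass: Flat brass compass, 54 mm across, 14 mm tall; origin under its centre. Leave alone.
- tape: Roll of black tape lying flat, 84 mm across, 19 mm tall; origin under its centre. Leave alone.
- driver: Screwdriver lying flat at the left side. Leave alone.
There are look-alikes about, which are no part of the job. What is shaped like the part that bears jack_top but blue is not meant.

How it is judged:
On the way, in this order (a step that is already met when the one before it is completed fails the run):
1. the core stands fully home in the coil's bore while the coil stands on the jack (z of core_centre in the frame of coil_centre below 0.027 m and horizontal distance between core_centre and coil_centre below 0.008 m and angle between the z axis of core_centre and the z axis of coil_centre, either way round below 0.12 rad and contact force between coil and jack above 0.5 N and angle between coil_centre's own z axis and vertical below 0.05 rad), for 0.2 s.
2. the coil is lifted clear of the jack with the core in it (z of core_centre in the frame of coil_centre below 0.027 m and horizontal distance between core_centre and coil_centre below 0.008 m and angle between the z axis of core_centre and the z axis of coil_centre, either way round below 0.12 rad and z of coil_centre in the frame of jack_top above 0.048 m and contact force between coil and jack below 0.05 N and contact force between coil and the fingers above 1 N), for 0.2 s.
At the end, for the whole second after the job is handed in: The core is within 4 mm of fully home in the coil's bore; the coil is held by the fingers, touching neither jack nor dish, level within 0.12 rad, still (under 20 mm/s and 0.15 rad/s), its axis within 30 mm of the dish's middle, its underside 70 to 140 mm above the bench (z of core_centre in the frame of coil_centre below 0.027 m and horizontal distance between core_centre and coil_centre below 0.008 m and angle between the z axis of core_centre and the z axis of coil_centre, either way round below 0.12 rad and horizontal distance between coil_centre and dish_rim below 0.03 m and height (world z) of coil_centre between 0.108 and 0.178 m and angle between coil_centre's own z axis and vertical below 0.12 rad and linear speed of coil below 0.02 m/s and angular speed of coil below 0.15 rad/s and contact force between coil and the fingers above 1 N and contact force between coil and jack below 0.05 N and contact force between coil and dish below 0.05 N); the arm keeps its last pose, push and grip.
It fails at once if the coil is tipped over (more than 0.35 rad) (angle between coil_centre's own z axis and vertical above 0.35 rad).
It fails at once if another thing is moved by more than 25 mm (distance of any of short_rod_centre, knob_rod_centre, weight, bar_magnet, multimeter, compass, tape, driver from where it was at the start of the episode above 0.025 m).
It also fails if it takes over 70 s, if anything falls off the work surface, if the arm or the gripper's body presses on something with over 40 N, if the wrist force passes 120 N, or if a joint passes its speed limit or range.

## Working session

There is one attempt and no reset: what is moved stays moved. The work goes in short steps, each a Python script; the robot and the scene stay as the last script left them, time stands still between calls to the robot, and variables do not carry over. Pictures are saved under pics/ and viewed, and the job is handed in when it is done.

```bash
ls; mkdir -p pics; python3 - <<'E'
from plant import robot
import cv2,numpy as np
for n in("side","top"):
    f=robot.grab_frame(n); cv2.imwrite(f"pics/{n}0.png",f["image"][:,:,::-1])
    print(n,f["mtx"].tolist(),np.round(f["R"],4).tolist(),f["t"], -f["R"].T@f["t"])
print(robot.read_clock(),robot.pinch_z,robot.read_eef_rot())
E
```

```text
pics
side [[410.83539704555324, 0.0, 276.39411949755737], [0.0, 410.83539704555324, 217.72628890157833], [0.0, 0.0, 1.0]] [[0.7387, -0.6735, -0.0243], [-0.358, -0.3615, -0.8609], [0.5711, 0.6447, -0.5082]] [-0.40470177  0.30337451  0.94403069] [-0.13153405 -0.77151379  0.73108059]
top [[440.23255719578293, 0.0, 269.7001423144198], [0.0, 440.23255719578293, 208.26629290587462], [0.0, 0.0, 1.0]] [[0.0168, -0.9998, -0.0099], [-0.9905, -0.0153, -0.1367], [0.1366, 0.0121, -0.9906]] [0.00998001 0.54928295 1.16588862] [0.38468044 0.00430229 1.2300854 ]
0.1 0.0188 [ 2.64449491e+00  1.69505510e+00 -1.45627108e-03]
```

View pics/side0.png

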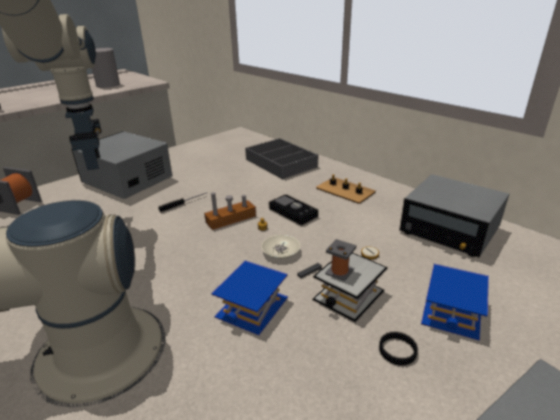

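View pics/top0.png

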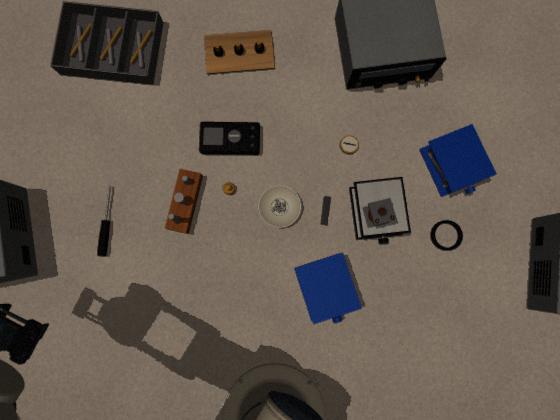

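```bash
python3 - <<'E'
import cv2,numpy as np
s=cv2.imread("pics/side0.png");t=cv2.imread("pics/top0.png")
c=lambda im,x,y,w,h,k:cv2.resize(im[y:y+h,x:x+w],None,fx=k,fy=k,interpolation=cv2.INTER_CUBIC)
a=np.hstack([c(s,190,180,80,60,5),c(s,300,225,80,60,5)])
b=np.hstack([c(t,145,165,80,75,5)[:300],c(t,340,170,80,75,5)[:300]])
b=np.hstack([c(t,155,165,50,75,4),c(t,345,170,75,75,4),c(t,255,180,50,75,4)])
b=cv2.copyMakeBorder(b,0,0,0,800-b.shape[1],cv2.BORDER_CONSTANT)
cv2.imwrite("pics/crop0.png",np.vstack([a,b]))
E
```

```text
(no output)
```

View pics/crop0.png

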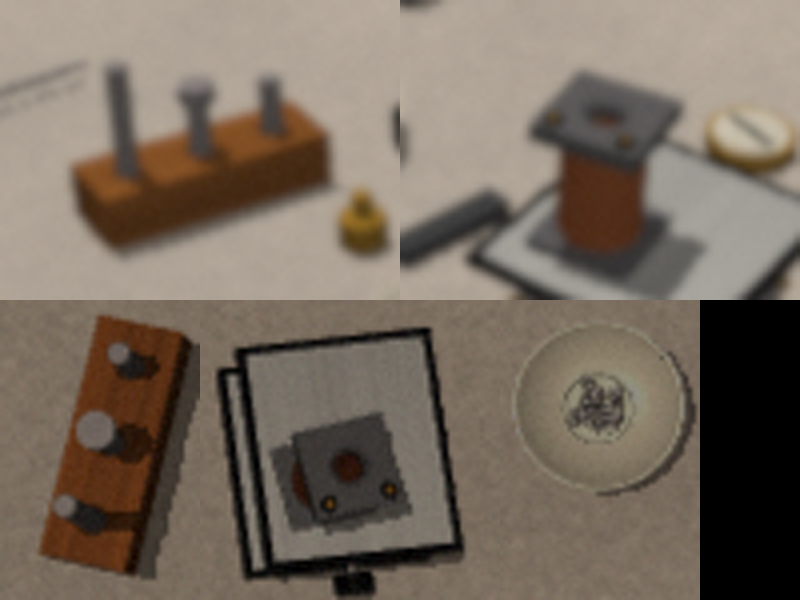

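```bash
cat > h.py <<'E'
import numpy as np,cv2
from plant import robot
from scipy.spatial.transform import Rotation as Ro
C={n:robot.grab_frame(n) for n in("side","top")} 
def onz(n,uv,z):
    f=C[n];o=-f["R"].T@f["t"];d=f["R"].T@np.linalg.inv(f["mtx"])@np.array([uv[0],uv[1],1.])
    return o+d*(z-o[2])/d[2]
def proj(n,X):
    f=C[n];p=f["mtx"]@(f["R"]@np.asarray(X)+f["t"]);return p[:2]/p[2]
def tri(us,ut):
    A=[]
    for n,u in(("side",us),("top",ut)):
        P=C[n]["mtx"]@np.c_[C[n]["R"],C[n]["t"]];A.append(P)
    X=cv2.triangulatePoints(A[0],A[1],np.array(us,float).reshape(2,1),np.array(ut,float).reshape(2,1))
    return (X[:3]/X[3]).ravel()
def rot(a): # tool down, jaw x axis at yaw a
    x=np.array([np.cos(a),np.sin(a),0]);z=np.array([0,0,-1.]);return Ro.from_matrix(np.c_[x,np.cross(z,x),z]).as_rotvec()
E
python3 - <<'E'
from h import *
np.set_printoptions(precision=4,suppress=True)
c=lambda x,y,ox,oy,k,x0,y0:((x-ox+.5)/k+x0-.5,(y-oy+.5)/k+y0-.5)
rt=c(65,505,0,300,4,155,165); rs=c(117,70,0,0,5,190,180)
print("rod",onz("top",rt,.12),onz("side",rs,.12),tri(rs,rt))
for q in((118,352),(96,430)): print("other",onz("top",c(*q,0,300,4,155,165),.09))
T=lambda x,y:c(x,y,200,300,4,345,170)
S=lambda x,y:c(x,y,400,0,5,300,225)
cs=[(293,433),(382,412),(410,502),(322,523)]
P=np.array([onz("top",T(*p),.156) for p in cs]);print("coil top",P,P.mean(0))
print(np.linalg.norm(P-np.roll(P,-1,0),axis=1))
Q=np.array([onz("side",S(*p),.156) for p in[(580,74),(682,103),(638,155),(531,130)]]);print("side",Q,Q.mean(0),np.linalg.norm(Q-np.roll(Q,-1,0),axis=1))
print("bore",onz("top",T(347,465),.156),onz("side",S(605,114),.156),tri(S(605,114),T(347,465)))
J=np.array([onz("top",T(*p),.08) for p in[(238,350),(430,329),(463,548),(273,570)]]);print("jack",J.mean(0),np.linalg.norm(J-np.roll(J,-1,0),axis=1))
print("dish",onz("top",c(601,407,500,300,4,255,180),.026))
R=np.array([onz("top",c(*p,0,300,4,155,165),.04) for p in[(98,316),(191,335),(133,576),(40,556)]]);print("rack",R,R.mean(0),np.linalg.norm(R-np.roll(R,-1,0),axis=1))
d=(R[2]+R[3]-R[0]-R[1]);d/=np.linalg.norm(d)
print("holes",[R.mean(0)+d*s for s in(-.055,0,.055)],"yaw",np.arctan2(d[1],d[0]))
E
```

```text
rod [0.5143 0.269  0.12  ] [0.5121 0.265  0.12  ] [0.5147 0.2696 0.1174]
other [0.6202 0.2459 0.09  ]
other [0.5677 0.2581 0.09  ]
coil top [[ 0.5499 -0.224   0.156 ]
 [ 0.5638 -0.2789  0.156 ]
 [ 0.5083 -0.2949  0.156 ]
 [ 0.4945 -0.241   0.156 ]] [ 0.5291 -0.2597  0.156 ]
[0.0566 0.0578 0.0556 0.0579]
side [[ 0.5484 -0.2259  0.156 ]
 [ 0.5643 -0.2776  0.156 ]
 [ 0.5151 -0.2902  0.156 ]
 [ 0.4944 -0.2413  0.156 ]] [ 0.5305 -0.2587  0.156 ] [0.054  0.0508 0.0531 0.0561]
bore [ 0.5305 -0.2568  0.156 ] [ 0.5302 -0.2574  0.156 ] [ 0.5306 -0.257   0.1556]
jack [ 0.552 -0.278  0.08 ] [0.1284 0.1465 0.125  0.1473]
dish [ 0.5564 -0.009   0.026 ]
rack [[0.6557 0.2715 0.04  ]
 [0.6432 0.2065 0.04  ]
 [0.4759 0.2396 0.04  ]
 [0.4885 0.3035 0.04  ]] [0.5658 0.2553 0.04  ] [0.0662 0.1705 0.0651 0.1702]
holes [array([0.6198, 0.2448, 0.04  ]), array([0.5658, 0.2553, 0.04  ]), array([0.5118, 0.2658, 0.04  ])] yaw 2.9494472483940495
```

Candidates, listed as side pixel / top-view pixel:
- **Rod, (213,194) / (171,216):** plain and tallest. Triangulated top is at z≈0.117, against 0.120 expected. This is the one I want.
- **Rod, (229,198) / (179,198):** headed, so it's the knob rod.
- **Rod, (243,197) / (184,180):** short.
- **Jacks:** one grey-white at (381,208) top, carrying the coil; two blue look-alikes at (328,288) and (457,160) top, which I'll ignore.
- **Coil:** the one on the grey jack is the target. The orange and grey thing at the far left of the side view (15,190) is not.

The crop confirms the choice, and the rack, coil and jack sizes all fit.

```bash
python3 - <<'E'
from h import *
a=1.378; r=rot(a)
p=np.array([.5133,.267,0])
for z in(.25,.0862): print(robot.ik(p+[0,0,z],r))
robot.move_pose(p+[0,0,.2],r)
print(robot.line_to(p+[0,0,.0862],threshold=15), robot.read_tcp_pos(), robot.read_wrist_force())
for n in C: cv2.imwrite(f"pics/{n}1.png",robot.grab_frame(n)["image"][:,:,::-1])
s=cv2.imread("pics/side1.png")[150:250,170:270];t=cv2.imread("pics/top1.png")[150:250,120:220]
cv2.imwrite("pics/c1.png",cv2.resize(np.hstack([s,t]),None,fx=4,fy=4))
print(robot.read_clock())
E
```

```text
[ 3.76455938e-01  3.65104515e-01  1.35591437e+00 -4.44089210e-16
  1.42057377e+00 -1.00154406e+00]
[ 3.76455938e-01  5.31187523e-01  1.56575980e+00 -4.44089210e-16
  1.04464533e+00 -1.00154406e+00]
False [0.51372102 0.267373   0.08690636] [-0.52999238 -0.5695137   0.25914327]
2.7667
```

View pics/c1.png

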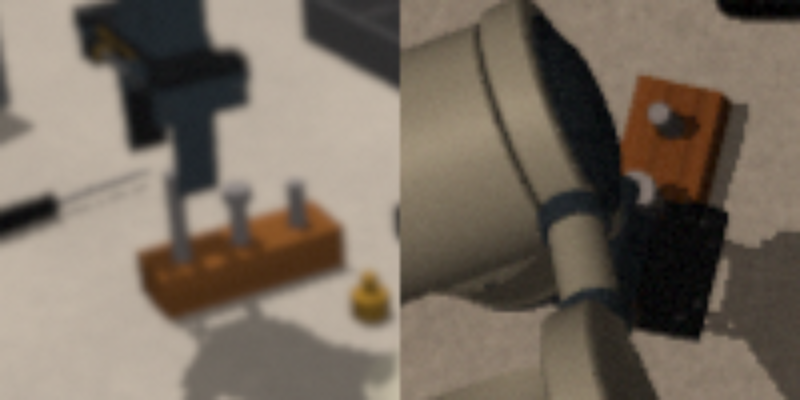

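```bash
python3 - <<'E'
from h import *
a=1.378;p=robot.read_tcp_pos();d=np.array([np.cos(a),np.sin(a),0])
for s in(-.0455,0,.0455): print(s,(proj("side",p+d*s)-[170,150])*4)
print((proj("side",[.5133,.267,.12])-[170,150])*4)
s=C["side"]["image"][150:230,180:260,::-1]
cv2.imwrite("pics/c2.png",cv2.resize(s,None,fx=7,fy=7,interpolation=cv2.INTER_CUBIC))
E
```

```text
-0.0455 [198.99370742 230.46933165]
0 [176.14836801 208.28278839]
0.0455 [154.40571202 187.16713022]
[171.74494634 173.14504332]
```

View pics/c2.png

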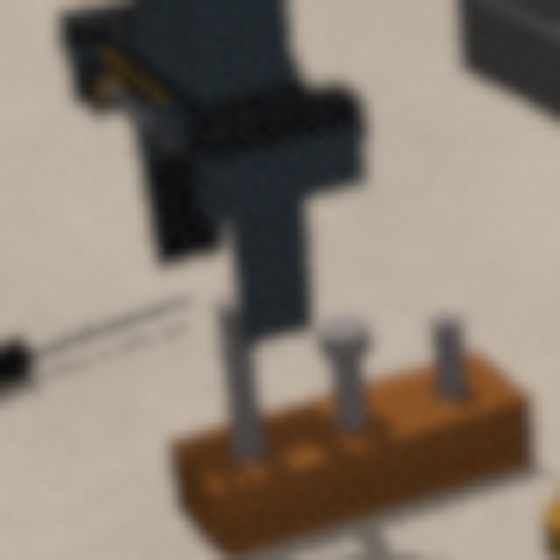

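Open fingertips sit about 30 mm higher than the TCP point because the fingers swing in an arc. The columns agree with prediction, so I'll close and check the height.

```bash
python3 - <<'E'
from h import *
a=1.378
robot.set_gripper(0.0)
w=robot.read_width();print(w,robot.read_wrist_force(),robot.read_tcp_pos())
f=robot.grab_frame("side")["image"][150:230,180:260,::-1]
p=robot.read_tcp_pos();d=np.array([np.cos(a),np.sin(a),0])
for s in(-.008,.008): print((proj("side",p+d*s)-[180,150])*7)
cv2.imwrite("pics/c3.png",cv2.resize(f,None,fx=7,fy=7,interpolation=cv2.INTER_CUBIC))
E
```

```text
0.0024990052144653924 [ 0.75061468  0.08185456 -0.30342661] [0.51329407 0.26699443 0.08618225]
[244.7610463  373.10576602]
[231.05352248 359.77364076]
```

View pics/c3.png

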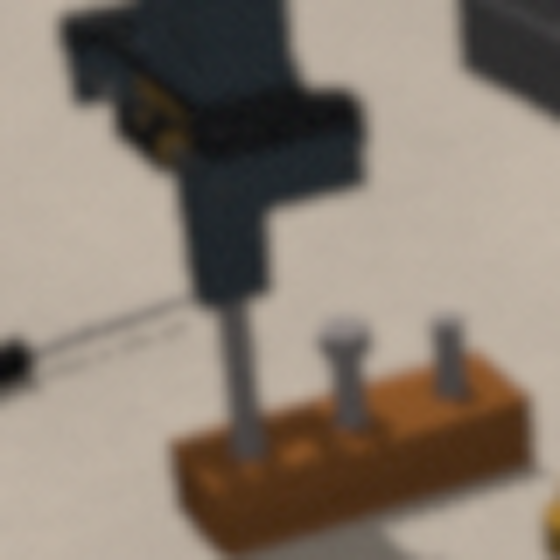

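The gripper shut fully (0.0025), so it missed the rod. The picture shows the tips at about (212,193), level with the rod top, roughly 30 mm above the reported TCP. I'll compute that offset from both views, including the start frame, before going lower.

```bash
python3 - <<'E'
from h import *
p=robot.read_tcp_pos()
for dz in(0,.01,.02,.03,.04): print(dz,(proj("side",p+[0,0,dz])-[180,150])*7)
print("start",proj("side",[.261,.568,.177]),proj("top",[.261,.568,.177]))
t=C["top"]["image"][150:250,120:220,::-1]; s0=cv2.imread("pics/side0.png")[90:190,45:145]
cv2.imwrite("pics/c4.png",cv2.resize(np.hstack([t,s0]),None,fx=4,fy=4,interpolation=cv2.INTER_CUBIC))
E
```

```text
0 [237.84354115 366.40702818]
0.01 [235.69727623 347.80550364]
0.02 [233.53491597 329.06448188]
0.03 [231.35627862 310.1823878 ]
0.04 [229.1611797 291.1576225]
start [ 96.74515605 173.38590759] [ 33.07832231 318.14979999]
```

View pics/c4.png

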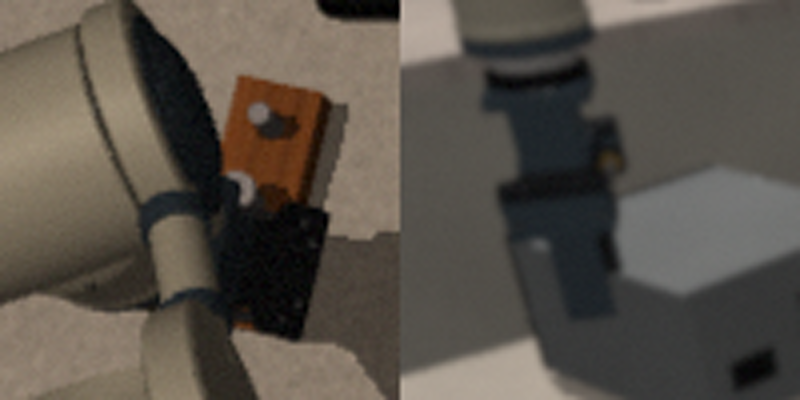

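The picture puts the tips about 33 mm above the reported TCP, while x and y agree. I'll check this by touch: lower the shut fingers gently onto the rod top, which is known to be 0.120 above the bench.

```bash
python3 - <<'E'
from h import *
p=robot.read_tcp_pos();r=rot(1.378)
robot.line_to(p+[0,0,.012],rate=.05);robot.sleep(.2);print(robot.read_wrist_force())
print(robot.line_to([p[0],p[1],.06],rate=.02,threshold=4)); q=robot.read_tcp_pos();print(q,robot.read_wrist_force(),"offset",.12-q[2])
robot.line_to(q+[0,0,.03],rate=.1)
robot.set_gripper(1.0)
print(robot.read_clock(),robot.read_width())
E
```

```text
[ 1.06516362 -0.14590906  0.42115315]
True
[0.51375896 0.26717655 0.08288587] [0.00906147 0.13284885 6.16759612] offset 0.03711412631961669
7.9667 1.0046626463906383
```

Touch confirms it: real tips = reported TCP z + 0.037. I'll apply that from here on.

```bash
echo 'OFF=.037  # real tip z = read tcp z + OFF' >> h.py; python3 - <<'E'
from h import *
p=[.5133,.267,.0862-OFF]
print(robot.line_to(p,rate=.08,threshold=10),robot.read_tcp_pos())
robot.set_gripper(0.0);print(robot.read_width()*91,robot.read_wrist_force())
f0=robot.read_wrist_force()
robot.line_to([.5133,.267,.0862-OFF+.08],rate=.1)
robot.sleep(.3);print(robot.read_width()*91,robot.read_wrist_force(),robot.read_tcp_pos(),robot.read_clock())
s=robot.grab_frame("side")["image"][110:230,160:280,::-1];t=robot.grab_frame("top")["image"][140:260,110:230,::-1]
cv2.imwrite("pics/c5.png",cv2.resize(np.hstack([s,t]),None,fx=3.3,fy=3.3,interpolation=cv2.INTER_CUBIC))
E
```

```text
False [0.51361075 0.26712759 0.04959984]
15.718833057484124 [ 0.6035174   5.31665514 -2.55588016]
15.13944367740704 [-0.6239113  -0.61132613 -1.54395377] [0.51316275 0.26689146 0.128828  ] 11.4083
```

View pics/c5.png

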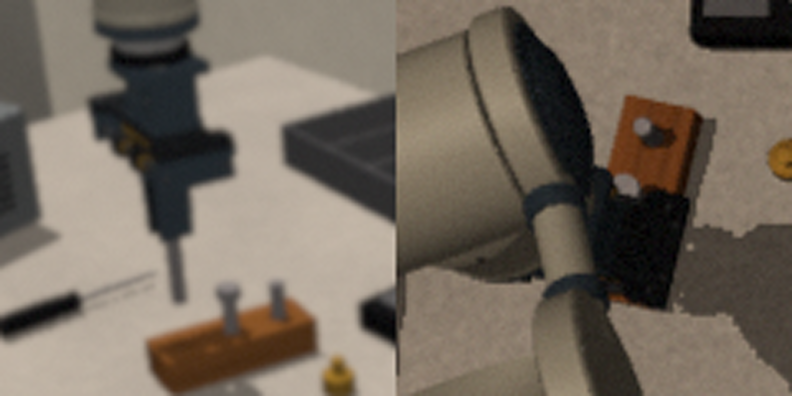

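```bash
python3 - <<'E'
from h import *
p=robot.read_tcp_pos()
print("pred foot",proj("side",[p[0],p[1],.09]),"tip",proj("side",[p[0],p[1],p[2]+OFF]),"seen",180/3.3+160,300/3.3+110)
c=np.array([.5303,-.2578]);
robot.line_to([p[0],p[1],.239],rate=.15)
z=.239   # foot .200
for a in (1.378,1.378-np.pi,1.378-np.pi/2,.257):
    print(a,robot.ik([*c,z],rot(a)),robot.ik([*c,.1],rot(a)))
q=robot.ik([*c,z],rot(0.4));print(q,robot.read_q())
robot.move_pose([*c,z],rot(0.4))
robot.sleep(.3);print(robot.read_tcp_pos(),robot.read_clock(),robot.read_width()*91)
s=robot.grab_frame("side")["image"][:,:,::-1];t=robot.grab_frame("top")["image"][:,:,::-1]
cv2.imwrite("pics/side6.png",s);cv2.imwrite("pics/top6.png",t)
cv2.imwrite("pics/c6.png",cv2.resize(np.hstack([s[190:290,295:395],t[150:250,330:430]]),None,fx=4,fy=4,interpolation=cv2.INTER_CUBIC))
E
```

```text
pred foot [213.86426821 201.34309367] tip [211.463539   180.53561639] seen 214.54545454545456 200.90909090909093
1.378 [-5.53749205e-01  3.90008870e-01  1.34629999e+00 -4.44089210e-16
  1.40528379e+00 -1.93174920e+00] [-5.53749205e-01  5.27398986e-01  1.52430391e+00 -4.44089210e-16
  1.08988976e+00 -1.93174920e+00]
-1.7635926535897932 [-5.53749205e-01  3.90008870e-01  1.34629999e+00 -4.44089210e-16
  1.40528379e+00  1.20984345e+00] [-5.53749205e-01  5.27398986e-01  1.52430391e+00 -4.44089210e-16
  1.08988976e+00  1.20984345e+00]
-0.19279632679489667 [-5.53749205e-01  3.90008870e-01  1.34629999e+00 -8.88178420e-16
  1.40528379e+00 -3.60952878e-01] [-5.53749205e-01  5.27398986e-01  1.52430391e+00 -8.88178420e-16
  1.08988976e+00 -3.60952878e-01]
0.257 [-5.53749205e-01  3.90008870e-01  1.34629999e+00 -8.88178420e-16
  1.40528379e+00 -8.10749205e-01] [-5.53749205e-01  5.27398986e-01  1.52430391e+00 -8.88178420e-16
  1.08988976e+00 -8.10749205e-01]
[-5.53749205e-01  3.90008870e-01  1.34629999e+00 -4.44089210e-16
  1.40528379e+00 -9.53749205e-01] [ 3.76440222e-01  3.74488871e-01  1.37392597e+00  5.22906994e-06
  1.39541502e+00 -1.00156248e+00]
[ 0.53047352 -0.2573974   0.23900129] 14.6917 15.441536926013752
```

View pics/c6.png

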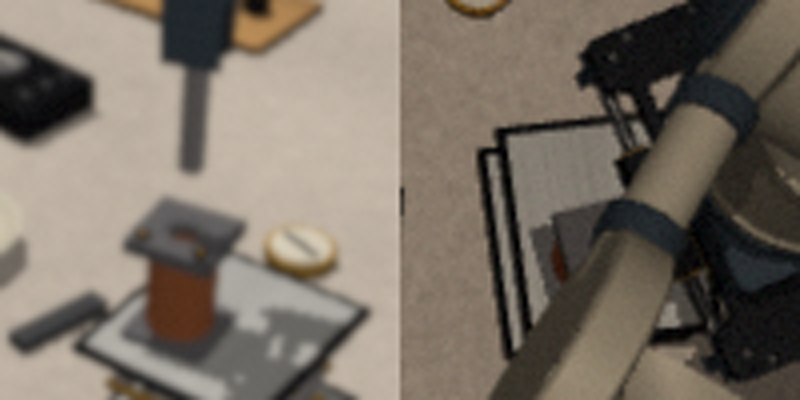

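```bash
python3 - <<'E'
from h import *
p=robot.read_tcp_pos()
o=np.array([295,190])
for z in (.2,.205,.156): print(z,(proj("side",[p[0],p[1],z])-o)*4)
s=C["side"]["image"][190:290,295:395,::-1][:75,20:75]
cv2.imwrite("pics/c7.png",cv2.resize(s,None,fx=8,fy=8,interpolation=cv2.INTER_CUBIC))
print([(proj("side",[p[0],p[1],z])-o-[20,0])*8 for z in(.275,.2,.156)])
print("perturb",[(proj("side",[p[0]+d[0],p[1]+d[1],.2])-proj("side",[p[0],p[1],.2])) for d in((.001,0),(0,.001))])
E
```

```text
0.2 [187.03779597 168.82077562]
0.205 [187.51346235 161.72811913]
0.156 [182.9560102  229.68424004]
[array([228.88503367, 116.81812205]), array([214.07559193, 337.64155125]), array([205.9120204 , 459.36848007])]
perturb [array([ 0.2716889 , -0.15855337]), array([-0.32543977, -0.16112413])]
```

View pics/c7.png

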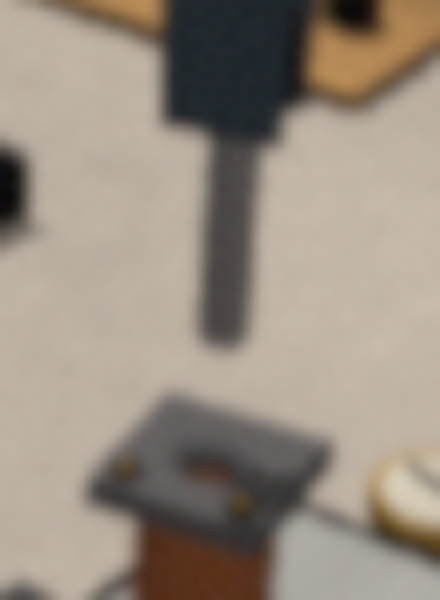

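```bash
python3 - <<'E'
from h import *
c=np.array([.5298,-.2572])
robot.line_to([*c,.239-.039],rate=.1);robot.sleep(.3)
p=robot.read_tcp_pos();print(p)
s=robot.grab_frame("side")["image"][210:270,315:370,::-1]
cv2.imwrite("pics/c8.png",cv2.resize(s,None,fx=10,fy=10,interpolation=cv2.INTER_CUBIC))
o=np.array([315,210])
print([(proj("side",[*c,z])-o)*10 for z in(.236,.161,.156)])
E
```

```text
[ 0.53001258 -0.2573097   0.20045437]
[array([273.19356541,  92.3826758 ]), array([255.54169056, 357.35162361]), array([254.41267051, 374.29912955])]
```

View pics/c8.png

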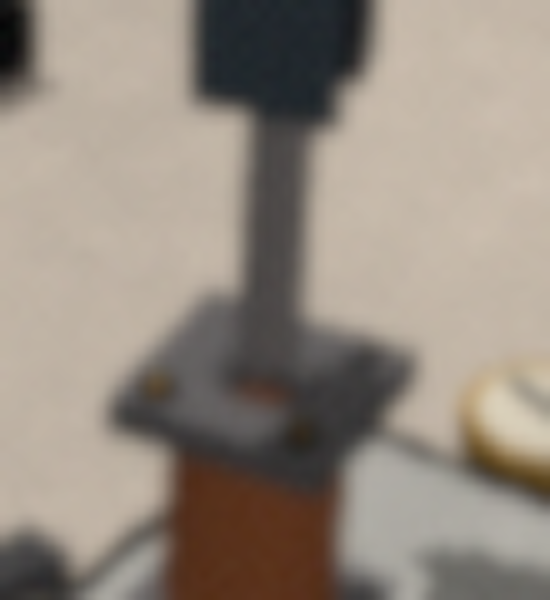

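The rod foot at (268,366) sits just above the bore at (261,378), about 1.5–2 mm to the right in this view. That is inside the chamfer's capture range. I'll correct it and lower under force watch.

```bash
python3 - <<'E'
from h import *
c=np.array([.5289,-.2560])
p=robot.read_tcp_pos();robot.line_to([*c,p[2]],rate=.03);robot.sleep(.2);print(robot.read_wrist_force())
print(robot.line_to([*c,.122],rate=.04,threshold=5))
p=robot.read_tcp_pos();print(p,"foot",p[2]-.039,robot.read_wrist_force(),robot.read_ft_torque(),robot.read_clock())
s=robot.grab_frame("side")["image"][200:300,305:395,::-1]
cv2.imwrite("pics/c9.png",cv2.resize(s,None,fx=6,fy=6,interpolation=cv2.INTER_CUBIC))
E
```

```text
[ 0.2326551  -0.12572186 -2.23512477]
True
[ 0.52935465 -0.25619177  0.1251602 ] foot 0.08616019727693894 [-0.10309705  0.41604381  6.18536343] [ 0.06427069 -0.05796616 -0.02391828] 18.1417
```

View pics/c9.png

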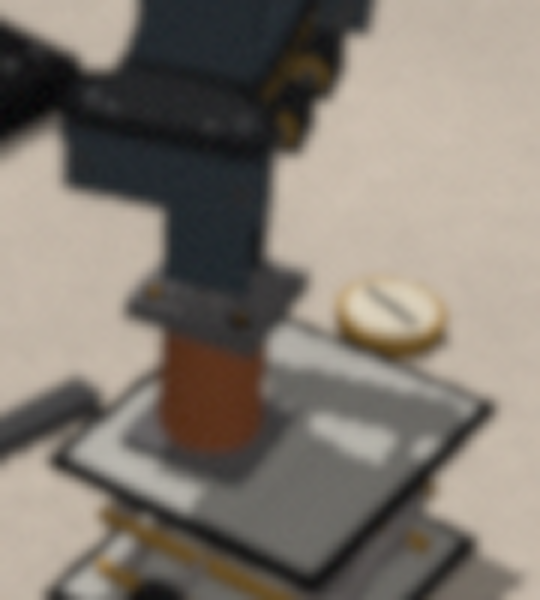

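Stopped with the foot at 0.0862, against 0.086 expected, so the core is home. Release, rise, and check both views.

```bash
python3 - <<'E'
from h import *
robot.set_gripper(1.0);p=robot.read_tcp_pos()
robot.line_to([p[0],p[1],.235],rate=.12)
robot.line_to([.45,-.12,.235],rate=.2)
robot.sleep(.2);print(robot.read_clock(),robot.read_wrist_force())
s=robot.grab_frame("side")["image"][190:290,300:380,::-1];t=robot.grab_frame("top")["image"][160:260,340:420,::-1]
cv2.imwrite("pics/c10.png",cv2.resize(np.hstack([s,t]),None,fx=5,fy=5,interpolation=cv2.INTER_CUBIC))
o=np.array([300,190]);print([(proj("side",[.5303,-.2575,z])-o)*5 for z in(.196,.156)])
E
```

```text
21.7083 [-0.23904273  0.89289659  0.6736854 ]
[array([207.97004275, 217.97553018]), array([203.3488575 , 286.99126286])]
```

View pics/c10.png

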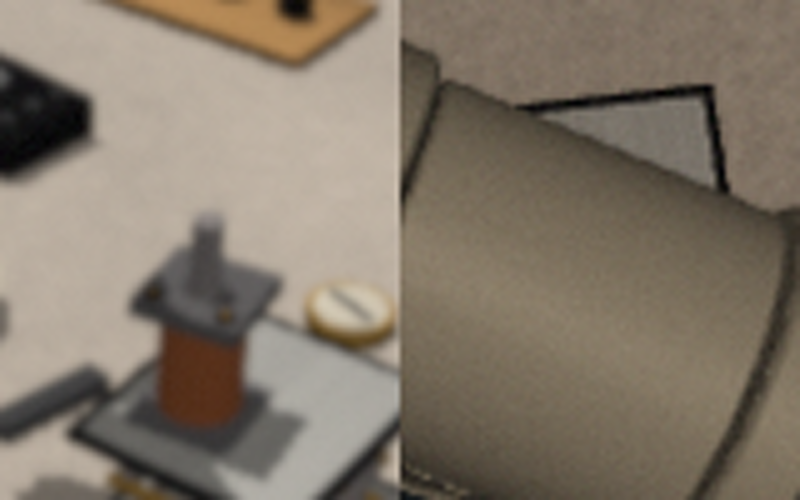

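The core top at crop pixel (208,217) matches the predicted (208,218), so the core is fully home and the coil is upright. Next I grip the flange across its sides at yaw 0.255.

```bash
python3 - <<'E'
from h import *
c=[.5300,-.2570];r=rot(.255)
robot.line_to([*c,.235],rotation=r,rate=.2);robot.sleep(.2);print(robot.read_wrist_force())
print(robot.line_to([*c,.132-OFF],rate=.06,threshold=6),robot.read_tcp_pos(),robot.read_wrist_force())
s=robot.grab_frame("side")["image"][190:290,290:390,::-1]
robot.set_gripper(0.0);print(robot.read_width()*91,robot.read_wrist_force(),robot.read_clock())
s2=robot.grab_frame("side")["image"][190:290,290:390,::-1]
cv2.imwrite("pics/c11.png",cv2.resize(np.hstack([s,s2]),None,fx=4,fy=4,interpolation=cv2.INTER_CUBIC))
E
```

```text
[-0.63748261 -0.41270933  0.49750928]
False [ 0.53009989 -0.25707248  0.09519326] [0.1304404  0.32530332 0.21847998]
55.70941232477839 [0.9449048  0.07913178 1.47460925] 26.2167
```

View pics/c11.png

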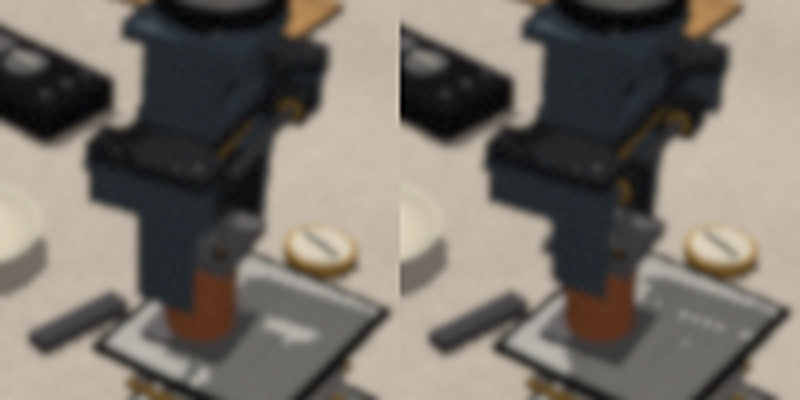

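The width of 55.7 mm matches the flange. Lift gently and look.

```bash
python3 - <<'E'
from h import *
p=robot.read_tcp_pos()
robot.line_to([p[0],p[1],p[2]+.05],rate=.05);robot.sleep(.5)
print(robot.read_width()*91,robot.read_wrist_force(),robot.read_ft_torque(),robot.read_tcp_pos(),robot.read_clock())
s=robot.grab_frame("side")["image"][170:290,290:390,::-1]
cv2.imwrite("pics/c12.png",cv2.resize(s,None,fx=5,fy=5,interpolation=cv2.INTER_CUBIC))
E
```

```text
55.523032407452206 [-0.3272353  -0.40041432 -4.19986937] [-0.04360406  0.05258794 -0.01889095] [ 0.53011719 -0.25702745  0.14504458] 28.0167
```

View pics/c12.png

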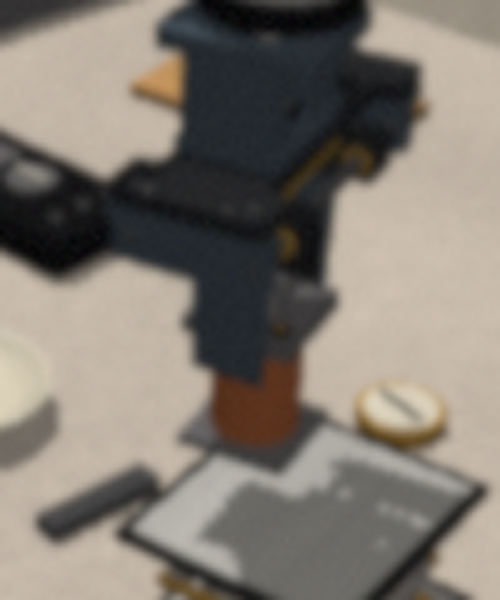

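```bash
python3 - <<'E'
from h import *
print("dish side check",onz("side",(282,248),.026))
d=[.5564,-.009]
robot.line_to([*d,.145],rate=.1);robot.sleep(.3)
robot.line_to([*d,.117],rate=.04);robot.sleep(.8)
print(robot.read_width()*91,robot.read_wrist_force(),robot.read_tcp_pos(),robot.read_clock())
s=robot.grab_frame("side")["image"][:,:,::-1];t=robot.grab_frame("top")["image"][:,:,::-1]
cv2.imwrite("pics/side13.png",s);cv2.imwrite("pics/top13.png",t)
cv2.imwrite("pics/c13.png",cv2.resize(np.hstack([s[170:290,200:350],]),None,fx=5,fy=5,interpolation=cv2.INTER_CUBIC))
o=np.array([200,170]);print([(proj("side",[*d,z])-o)*5 for z in(.1,.176)])
E
```

```text
dish side check [ 0.55235231 -0.02094637  0.026     ]
56.01166663172332 [-0.27907843 -0.98112    -5.12827581] [ 0.55640577 -0.00900901  0.11700388] 32.7583
[array([398.95583802, 275.04624893]), array([396.26343899, 161.03674026])]
```

View pics/c13.png

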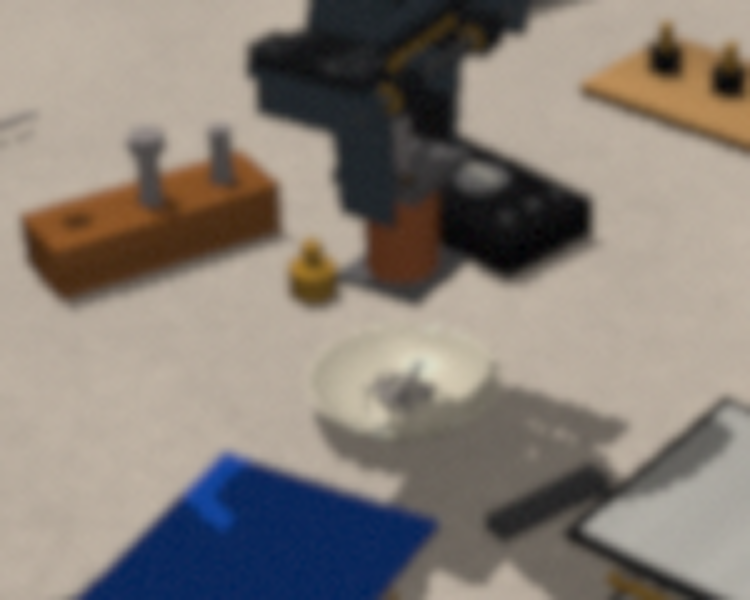

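View pics/top13.png

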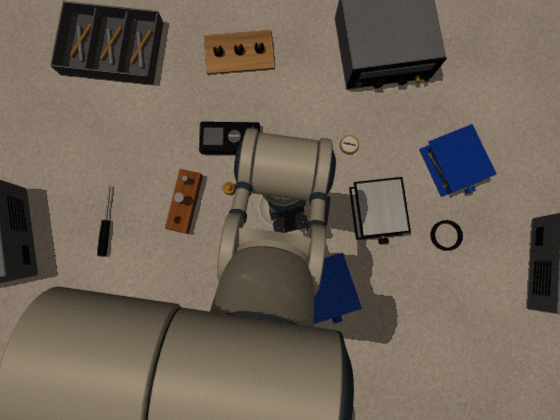

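Measured against the calibration:
- **Underside:** crop pixel (402,272), predicted (399,275) for z=0.100 over the dish.
- **Dish centre:** about (405,378) in the side crop, which agrees with the top view to within a few mm.
- **Load:** 5.1 N, which is coil plus core.
- **Other things:** undisturbed.

I'm handing in.

```bash
python3 - <<'E'
from plant import robot
print(robot.read_joint_vel().round(4) if hasattr(robot.read_joint_vel(),'round') else robot.read_joint_vel(), robot.read_width()*91)
robot.finish_job();print(robot.read_clock())
E
```

```text
[-0.0002 -0.0011  0.0006  0.0014 -0.0001  0.0013] 55.44352490542455
the job is handed in; nothing more can be done
the job is handed in; nothing more can be done
```

The core is home in the coil, and I handed the job in at about 33 s of the 70 s with the coil held still over the middle of the dish. No verdict was reported.

- **First grasp:** it closed on nothing. The real fingertips sit about 37 mm above the reported TCP, contrary to the stated tool frame. I confirmed this by touching the rod top and corrected every height after that.
- **Core into the coil:** contact came with the foot at z = 0.0862 m, against 0.086 m expected. After release, the core's top appeared within a pixel of its home position.
- **Final checks:** flange grip 55.4 mm wide, joints at rest, load 5.1 N (coil plus core). The underside was within about 1 px of where 0.10 m above the bench should appear.
- **Dish position:** my first side-view estimate of its middle was about 12 mm off the top view. A re-read of a later picture brought them to within a few mm. I held over the top-view position.
- **Not seen directly:** at the end the fingers hid the core's top, so its seating there rests on the load and on the earlier view. The other things looked undisturbed in the last pictures where they were visible.

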